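# Knob from the tilt bin

## Robot

A 7-joint arm with a two-finger parallel gripper is mounted at the origin on the work surface; the furniture and walls round the work are solid. World frame = base frame: x ahead of the robot, y to its left, z up, the work surface at z = 0. Lengths are in m, angles in rad, forces in N, time in s.
With the tool pointing down it reaches from about 0.4 to 0.875 m from the base axis. Payload 19.3 kg.
Tool frame: the origin (TCP) lies at the very end of the fingers, on their centre line; the grasp point (between the pads) lies 19 mm behind it; z points along the fingers, y is the line along which they close (so a half turn about z gives the same grasp; the last joint's range is limited). The gripper opens to 85 mm and grips with 20 to 120 N. Pads are 22 mm wide; open, the fingers measure 114 mm over their backs; the gripper's body (76 mm by 85 mm) begins 54 mm behind the grasp point. The pads swing forward as they close: fully open they stand 13 mm farther back than shut.
Start: joints at [-1.289, 0.521, -0.036, 1.599, 0.021, 1.021, -0.113], TCP at [0.215, 0.587, 0.231] pointing down, gripper open.
Joint ranges: [-2.91, 2.91], [-0.3, 2.13], [-1.5, 1.42], [0.17, 2.43], [-1.26, 4.41], [0.16, 1.93], [-2.52, 2.52]. Speed limits (rad/s): [1.89, 1.89, 2.39, 2.39, 3.01, 3.01, 3.01].

## Interface

Orientations are given as [roll, pitch, yaw] about the fixed x, y, z axes, in that order (R = Rz(yaw) Ry(pitch) Rx(roll)).
In Python, from workcell import bot gives the robot as it stands. The module is installed in compiled form; this text tells all that it offers.
- The arm moves only by the tool apply_moves, never from a script. Its arguments are lists of equal length, an entry for each row: "claw": the finger opening in m, from 0 to 0.0854; "xyz": the shift along the tool's x, y, z in m, a list of three; "twist": the turn, a rotation vector about the tool's x, y, z in rad, a list of three. A call has 1 to 20 rows; each row shifts and turns the commanded pose from where the row before left it, along the tool's axes as they then stand; what a row does not reach is not made up. A row lasts 1/10 s, in which the tool goes at most 50 mm and 8.59 degrees, less where a joint would pass 70% of its speed; a pose out of reach is approached as far as the arm can. A call with a gripper value outside its range is refused whole. The fingers move at their own pace and stop on an object; "force" is the grip in N (left out, the last holds). Time passes only in rows, so rows that do not move let the fingers close. It gives the time, the measured TCP pose, the force, the opening and the grip force at its end, in the units of the state.
- bot.observe(): the state, without advancing time (a new reading comes with each control period).
- bot.grab_frame(name): name is "scene" or "side" or "wrist"; returns a dict with "img" (480x640x3 uint8, red, green, blue), "vfov" (degrees; the focal length in pixels is half the picture's height over the tangent of half this angle, whatever the lens; pixels are square), "cx", "cy" (the principal point, pixels), "distortion" ([k1, k2, p1, p2, k3] as OpenCV has them; the pictures are not rectified), "view" (4x4, takes a point from world to camera coordinates). Camera axes: x right, y up, looking along -z (the intrinsics and any distortion apply to the point x, -y, -z); pixel columns grow to the right and rows downward; lengths in m; the calibration is good to about 2 mm. A picture is of the moment at which its call begins. There is no depth.
- bot.job_done(): hands the job in; it is judged then, once.
Trained networks look in the newest picture that a camera, given by its name, has taken for a name from the list of things; names that differ only in an ending like _2 or _b are one class to them, and where a whole thing is asked for, a point or a joint stands for the part that bears it (a point fixed in the world has none). Each returns a list of dicts, best first, with "score" (0 to 1); they miss things now and then, are a little off and sometimes report something else, mostly with a low value. They report only what shows in the picture. A call takes as long as a camera call. They do not tell look-alikes from the thing itself.
- bot.find_in(camera, query): "position" ([x, y, z] in m, in world coordinates, good to about 4 mm: the middle of the surface that is visible of it).
The state is a dict: "clock": time; "qpos": joint angles; "qd": joint speeds; "joint_efforts": joint torques, N m; "position": TCP position; "tool_rot": TCP orientation; "force": force on the tool from outside, world axes, zero at the start; "moment": the same for the moment, N m; "grip_width": finger opening in m; "finger_force": force on a finger pad.
Only numpy, scipy, OpenCV 4.12 (cv2) and the standard library are available. Lean on these libraries where they do the work, as an engineer would, in place of code of your own. Each camera call takes 0.05 s, during which the arm holds its last target. There are 200 camera calls.

## Task

Two tilt-bin units stand on the bench: one has a single wide bin, the other two narrow ones. Swing the wide bin forward until it is fully open, take the black knob out of it and set it down (do not drop it) in the middle of the note pad, the right way up. Leave the wide bin open, keep the narrow bins shut and do not disturb the label roll or the tape roll.

Things in the scene. Friction and masses are not known exactly. Their poses are not given: they have to be found in the camera images.
- wide_unit: Fixed grey steel housing with one wide bin, 160 wide (y), 100 deep (x), 135 high; front faces -x (the robot) at yaw 0. Origin: centre of its underside, z up. Its roof (top at 135) starts 27 mm behind the bin's front panel, whose top stands 38 mm above the roof. The bin's hinge line runs along y through x = -50, z = 18 mm of this frame. The two units swap places between starts.
- wide_bin (a joint): Tilt of the wide white bin, rad: 0 shut, 0.70 fully open at its stop; growing tips the panel's top to the unit's -x about the hinge line at its foot. Stiff hinge (0.2 N m), no catch: stays where left. Flat front panel 158 wide, 5 thick, 155 high above the hinge line; behind it a tray, open above: floor 60 above the hinge line, 70 deep, 142 wide inside, side walls 25, rear lip 12 high.
- wide_bin_pull (a point): Middle of the top edge of the wide bin's front panel, a rolled edge 9 mm thick and 9 high (the panel below is 5 thick); moves with the bin. 173 mm above the bench when shut; fully open it is 100 mm further forward and at 137 mm. It can be hooked from behind or pinched from above.
- black_knob: Loose round black knob, 30 mm diameter, 20 high, about 30 g, upright on the wide bin's floor, within 24 mm of the middle in y, 2 to 12 mm clear of the front panel; out of reach under the slot before the roof until the bin is open. Then it lies on the sloping floor, tilted with it, and may have slid against the panel. Origin: centre of its underside; z along its axis, out of its top.
- tally_pad: Flat note pad fixed to the bench, 166 (its x) by 119 (its y) by 12 mm thick. Origin: centre of its underside; z up.
- narrow_bin_l (a joint): Tilt angle of the left narrow bin (77 wide) of the other unit, rad, 0 shut. That unit's housing and its bins' heights are as the wide one's.
- narrow_bin_r (a joint): Tilt angle of the right narrow bin, as the left one.
- label_roll: Loose white label roll, 62 mm diameter, 30 high, lying flat; bystander. Origin: centre of its underside.
- tape_roll: Loose blue tape roll, 66 mm diameter, 19 high, lying flat; bystander. Origin: centre of its underside.
There are look-alikes about, which are no part of the job. Leave any red look-alike of the part that bears narrow_bin_l alone.

How it is judged:
By the outcome, as a careful person would: the job done as asked, in the order asked, and still so for the second after the job is handed in, with the robot touching nothing.
It also fails if it takes over 48 s, if anything falls off the work surface, if the arm or the gripper's body presses on something with over 40 N, if the wrist force passes 120 N, or if a joint passes its speed limit or range.

## Working session

There is one attempt and no reset: what is moved stays moved. The work goes in short steps, Python scripts to look and compute and a tool call to move; the robot and the scene stay as the last step left them, time stands still between calls to the robot, and variables do not carry over. Pictures are saved under pics/ and viewed, at most 10 in all, crops included, and the job is handed in when it is done.

Besides the shell and the picture viewer there is one more tool, called after "Request:" as name(argument=value, ...) on one line, values as JSON. apply_moves: Moves the arm, as the interface text tells. Its arguments: {"type":"object","properties":{"claw":{"type":"array"},"xyz":{"type":"array"},"twist":{"type":"array"},"force":{"type":"number"}},"required":["claw","xyz","twist"]}

```bash
mkdir -p pics
cat > h.py <<'E'
import numpy as np, cv2
from scipy.spatial.transform import Rotation as R
from workcell import bot
def cam(n):
    f=bot.grab_frame(n); h=f["img"].shape[0]; F=h/2/np.tan(np.radians(f["vfov"])/2)
    f["K"]=np.array([[F,0,f["cx"]],[0,F,f["cy"]],[0,0,1]]); f["view"]=np.array(f["view"]); f["D"]=np.array(f["distortion"],float); return f
def save(f,name): cv2.imwrite("pics/"+name,f["img"][:,:,::-1])
S=np.diag([1,-1,-1.])
def proj(f,P):
    P=np.atleast_2d(P); V=f["view"]
    return cv2.projectPoints(P.astype(float),cv2.Rodrigues(S@V[:3,:3])[0],S@V[:3,3],f["K"],f["D"])[0][:,0]
def ray(f,uv,z):
    u=cv2.undistortPoints(np.array([[uv]],float),f["K"],f["D"])[0,0]
    V=f["view"]; Rm=V[:3,:3]; c=-Rm.T@V[:3,3]; d=Rm.T@(S@np.array([u[0],u[1],1])); return c+d*(z-c[2])/d[2]
E
python3 - <<'E'
from h import *
np.set_printoptions(precision=4,suppress=True)
s=bot.observe(); print({k:np.round(v,4) for k,v in s.items()})
ims=[]
for c in ["scene","side"]:
    f=cam(c); save(f,c+"0.png"); V=f["view"]; print(c,f["vfov"],f["D"],-V[:3,:3].T@V[:3,3])
    for q in ["wide_unit","wide_bin","wide_bin_pull","black_knob","tally_pad","narrow_bin_l","narrow_bin_r","label_roll","tape_roll"]:
        print(q,[(np.round(d["position"],3),round(d["score"],2),proj(f,d["position"])[0].round()) for d in bot.find_in(c,q)])
E
```

```text
{'clock': np.float64(0.0), 'qpos': array([-1.2892,  0.522 , -0.0363,  1.6   ,  0.0212,  1.0211, -0.1128]), 'qd': array([ 0.0009,  0.001 ,  0.0007, -0.0006, -0.0021, -0.0006, -0.0009]), 'joint_efforts': array([ -0.0017, -92.7093,   1.9793, -36.9954,   0.0178,   0.0079,
        -0.    ]), 'position': array([0.2153, 0.5864, 0.2307]), 'tool_rot': array([-3.1404,  0.0001,  2.7897]), 'force': array([ 0.3385, -0.2799, -0.0883]), 'moment': array([ 0.0184, -0.0064, -0.0688]), 'finger_force': np.float64(0.0), 'grip_width': np.float64(0.0855)}
scene 55.79035264960777 [-0.0313  0.      0.      0.      0.    ] [-0.0194 -0.6743  0.7282]
wide_unit [(array([ 0.579, -0.196,  0.113]), 0.79, array([314., 188.]))]
wide_bin [(array([ 0.574, -0.184,  0.1  ]), 0.56, array([309., 192.]))]
wide_bin_pull [(array([ 0.579, -0.184,  0.105]), 0.63, array([310., 189.]))]
black_knob []
tally_pad [(array([ 0.343, -0.296,  0.015]), 0.56, array([283., 311.]))]
narrow_bin_l [(array([ 0.527, -0.372,  0.101]), 0.91, array([370., 240.])), (array([ 0.21 , -0.537,  0.11 ]), 0.83, array([349., 416.])), (array([ 0.23 , -0.457
[... 1068 characters left out ...]
.454,  0.104]), 0.77, array([338., 380.])), (array([ 0.523, -0.368,  0.11 ]), 0.58, array([343., 214.])), (array([ 0.533, -0.45 ,  0.108]), 0.57, array([386., 223.]))]
narrow_bin_r [(array([ 0.221, -0.537,  0.104]), 0.83, array([386., 404.])), (array([ 0.232, -0.454,  0.104]), 0.77, array([338., 380.])), (array([ 0.523, -0.368,  0.11 ]), 0.58, array([343., 214.])), (array([ 0.533, -0.45 ,  0.108]), 0.57, array([386., 223.]))]
label_roll [(array([ 0.432, -0.554,  0.03 ]), 0.59, array([420., 303.])), (array([ 0.34 , -0.29 ,  0.006]), 0.32, array([273., 308.]))]
tape_roll [(array([ 0.428, -0.113,  0.018]), 0.79, array([208., 240.])), (array([ 0.433, -0.552,  0.03 ]), 0.73, array([419., 303.]))]
```

View pics/scene0.png

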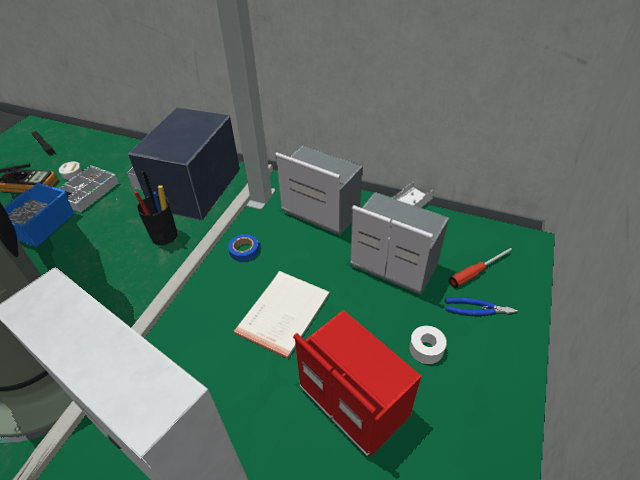

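View pics/side0.png

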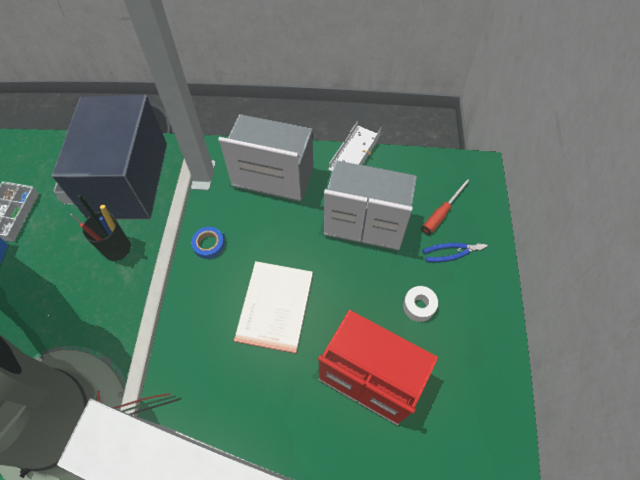

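Wide unit: the grey one with a single front panel, around scene (315,190) / side (265,160). Narrow unit: grey with two panels, scene (398,242). The red unit at scene (355,385) is the look-alike. Pad is at (282,312), tape roll at (243,247) and label roll at (428,345). A post stands just left of the wide unit at scene (255,190). Next, one enlarged crop to confirm and pick corners.

```bash
python3 - <<'E'
import cv2,numpy as np
a=cv2.imread("pics/scene0.png")[135:245,230:360];b=cv2.imread("pics/side0.png")[105:215,180:310]
cv2.imwrite("pics/crop1.png",np.hstack([cv2.resize(x,None,fx=3,fy=3,interpolation=cv2.INTER_CUBIC) for x in (a,b)]))
E
python3 - <<'E'
from h import *
np.set_printoptions(precision=4,suppress=True)
A=cam("scene");B=cam("side")
pa=[(281,272),(328,292),(289,355),(235,328)];pb=[(256,262),(312,270),(296,352),(236,341)]
for f,p in((A,pa),(B,pb)):
    q=np.array([ray(f,u,.012) for u in p]); print(q[:,:2],q.mean(0),np.linalg.norm(q-np.roll(q,-1,0),axis=1))
for f,p in((A,[(277,154),(341,186),(256,207)]),(B,[(221,139),(298,154),(200,188)])):
    print([ray(f,u,z) for u,z in zip(p,(.173,.173,0.0))])
E
```

```text
[[ 0.4177 -0.2276]
 [ 0.432  -0.3382]
 [ 0.2761 -0.3652]
 [ 0.2609 -0.2464]] [ 0.3467 -0.2944  0.012 ] [0.1116 0.1582 0.1198 0.1579]
[[ 0.4175 -0.2233]
 [ 0.4381 -0.3354]
 [ 0.2735 -0.3632]
 [ 0.2554 -0.251 ]] [ 0.3461 -0.2932  0.012 ] [0.114  0.167  0.1136 0.1645]
[array([ 0.568 , -0.1077,  0.173 ]), array([ 0.557, -0.281,  0.173]), array([ 0.5501, -0.0351,  0.    ])]
[array([ 0.5708, -0.1055,  0.173 ]), array([ 0.584 , -0.2584,  0.173 ]), array([ 0.5493, -0.0284,  0.    ])]
```

View pics/crop1.png

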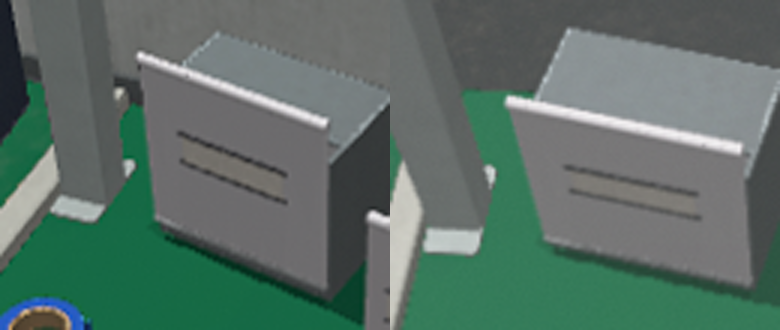

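Confirmed: a single-panel grey-white bin. Scene crop top edge runs (276,154) to (339,176), side (219,138) to (297,155); the post foot is near (255,207).

Run:
```python
from h import *
np.set_printoptions(precision=4,suppress=True)
A=cam("scene");B=cam("side")
def tri(u,v):
    ps=[]
    for f,w in((A,u),(B,v)):
        ps.append(S@f["view"][:3,:])
    x=[cv2.undistortPoints(np.array([[w]],float),f["K"],f["D"])[0,0] for f,w in((A,u),(B,v))]
    X=cv2.triangulatePoints(ps[0],ps[1],x[0],x[1]); return (X[:3]/X[3])[:,0]
for f,p in((A,[(276,153.7),(339.3,176)]),(B,[(219.3,138.3),(297.3,155)])):
    q=[ray(f,u,.171) for u in p]; d=q[1]-q[0]; print(q,np.mean(q,0),np.linalg.norm(d),np.arctan2(d[0],-d[1]))
print(tri((276,153.7),(219.3,138.3)),tri((339.3,176),(297.3,155)))
for f,p in((A,[(282.3,208.3),(340,231.7)]),(B,[(232,185.5),(300.5,199.5)])): print([ray(f,u,.018) for u in p])
# narrow unit right edge, tape, tool
print(bot.observe()["clock"])
```

```text
[array([ 0.5698, -0.1032,  0.171 ]), array([ 0.5834, -0.2585,  0.171 ])] [ 0.5766 -0.1809  0.171 ] 0.1559525187345135 0.08739924924825056
[array([ 0.5727, -0.1005,  0.171 ]), array([ 0.5828, -0.2573,  0.171 ])] [ 0.5778 -0.1789  0.171 ] 0.15713004870759276 0.0640588433128327
[ 0.5767 -0.097   0.1648] [ 0.5845 -0.2571  0.1694]
[array([ 0.5686, -0.1054,  0.018 ]), array([ 0.5824, -0.2625,  0.018 ])]
[array([ 0.5684, -0.1024,  0.018 ]), array([ 0.5831, -0.2575,  0.018 ])]
1.2
```

```bash
cat >> h.py <<'E'
def plan(pos,Rm,target,Rt):
    "total shift in tool axes (translate first, orientation Rm) then twist in tool axes"
    return Rm.inv().apply(np.array(target)-pos), (Rm.inv()*Rt).as_rotvec()
def state():
    s=bot.observe(); return s,np.array(s["position"]),R.from_euler("xyz",s["tool_rot"])
E
python3 - <<'E'
from h import *
np.set_printoptions(precision=4,suppress=True)
B=cam("side")
print("cup",ray(B,(125,255),0)[:2],"box foot R",ray(B,(148,215),0)[:2],"L",ray(B,(70,185),0)[:2],"top?",ray(B,(130,170),.2)[:2])
s,p,r=state()
R0=R.from_euler("xyz",[np.pi,0,.082+np.pi])
print(plan(p,r,p,R0))
a=np.array([.2153,.5864,.2307])
for t in ([.40,.25,.35],[.45,-.17,.32],[.604,-.178,.24],[.604,-.178,.150]): print(R0.inv().apply(np.array(t)-a)); a=np.array(t)
E
```

```text
cup [0.3447 0.0482] box foot R [0.4476 0.0497] L [0.458  0.2713] top? [0.4347 0.0072]
(array([0., 0., 0.]), array([ 0.    ,  0.    , -0.4339]))
[-0.1565 -0.3504 -0.1193]
[-0.0154 -0.4227  0.03  ]
[-0.1528 -0.0206  0.08  ]
[ 0.   -0.    0.09]
```

Request:
apply_moves(claw=[0,0,0,0,0,0,0,0,0,0,0,0,0,0], xyz=[[0,0,-0.037],[0,0,-0.037],[0,0,-0.037],[0,0,-0.037],[-0.0157,-0.035,0],[-0.0157,-0.035,0],[-0.0157,-0.035,0],[-0.0157,-0.035,0],[-0.0157,-0.035,0],[-0.0157,-0.035,0],[-0.0157,-0.035,0],[-0.0157,-0.035,0],[-0.0157,-0.035,0],[-0.0157,-0.035,0]], twist=[[0,0,-0.1085],[0,0,-0.1085],[0,0,-0.1085],[0,0,-0.1085],[0,0,0],[0,0,0],[0,0,0],[0,0,0],[0,0,0],[0,0,0],[0,0,0],[0,0,0],[0,0,0],[0,0,0]])

```text
clock: 2.65
position: [0.4011, 0.2493, 0.3795]
tool_rot: [3.141, 0.0, -3.059]
force: [0.3, -0.0, -0.2]
grip_width: 0.0001
finger_force: 0.0
```

Request:
apply_moves(claw=[0,0,0,0,0,0,0,0,0,0,0,0], xyz=[[0.0013,-0.035,0],[0.0013,-0.035,0],[0.0013,-0.035,0],[0.0013,-0.035,0],[0.0013,-0.035,0],[0.0013,-0.035,0],[0.0013,-0.035,0],[0.0013,-0.035,0],[0.0013,-0.035,0],[0.0013,-0.035,0],[0.0013,-0.035,0],[0.0013,-0.035,0]], twist=[[0,0,0],[0,0,0],[0,0,0],[0,0,0],[0,0,0],[0,0,0],[0,0,0],[0,0,0],[0,0,0],[0,0,0],[0,0,0],[0,0,0]])

```text
clock: 3.85
position: [0.4193, -0.1705, 0.3796]
tool_rot: [-3.142, 0.001, -3.059]
force: [0.6, -0.4, -0.3]
grip_width: -0.0005
finger_force: 0.0
```

Run:
```python
from h import *
s,p,r=state(); print(np.round(s["qpos"],3),p,s["tool_rot"],s["force"])
```

```text
[-0.196  0.096  0.498  1.831 -0.049  1.226  1.97 ] [ 0.4192963  -0.17054014  0.37956985] [-3.14156819e+00  7.39486204e-04 -3.05926876e+00] [ 0.62333088 -0.44522841 -0.28308041]
```

Request:
apply_moves(claw=[0,0,0,0,0,0,0,0,0,0,0], xyz=[[-0.0306,-0.0038,0.0233],[-0.0306,-0.0038,0.0233],[-0.0306,-0.0038,0.0233],[-0.0306,-0.0038,0.0233],[-0.0306,-0.0038,0.0233],[-0.0306,-0.0038,0.0233],[0,0,0.022],[0,0,0.022],[0,0,0.022],[0,0,0.022],[0,0,0]], twist=[[0,0,0],[0,0,0],[0,0,0],[0,0,0],[0,0,0],[0,0,0],[0,0,0],[0,0,0],[0,0,0],[0,0,0],[0,0,0]])

```text
clock: 4.95
position: [0.6031, -0.1762, 0.149]
tool_rot: [3.14, -0.004, -3.059]
force: [0.4, 0.9, 0.5]
grip_width: -0.0
finger_force: 0.0
```

Run:
```python
from h import *
A=cam("scene");B=cam("side")
a=A["img"][110:260,220:370];b=B["img"][80:230,170:320]
im=np.hstack([cv2.resize(x,(400,400),interpolation=cv2.INTER_CUBIC) for x in (a,b)])
cv2.imwrite("pics/hook.png",im[:,:,::-1])
s,p,r=state(); print(np.round(s["qpos"],3),p,s["force"])
```

```text
[-0.068  0.655  0.396  1.673 -0.311  0.876  2.107] [ 0.60446756 -0.17687512  0.15201707] [-0.00727939 -0.75240218  0.62572313]
```

View pics/hook.png

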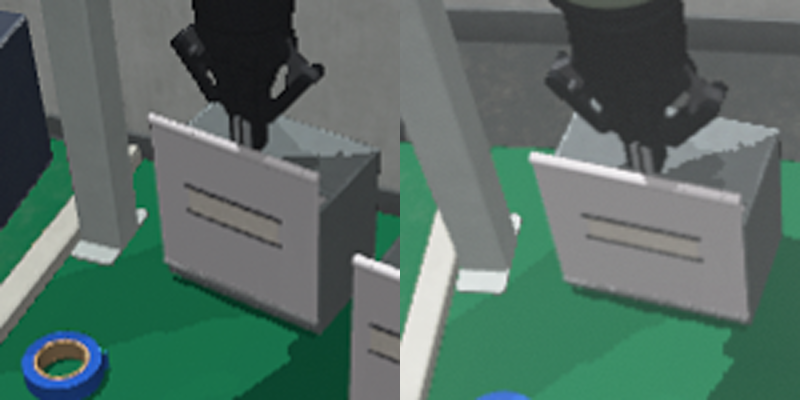

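Request:
apply_moves(claw=[0,0,0,0,0,0,0,0,0,0], xyz=[[0.0085,0,0],[0.0085,0,0.001],[0.0085,0,0.001],[0.0085,0,0.002],[0.0085,0,0.002],[0.0085,0,0.003],[0.0085,0,0.004],[0.0085,0,0.004],[0.0085,0,0.005],[0.0085,0,0.005]], twist=[[0,0,0],[0,0,0],[0,0,0],[0,0,0],[0,0,0],[0,0,0],[0,0,0],[0,0,0],[0,0,0],[0,0,0]])

```text
clock: 6.05
position: [0.5188, -0.1837, 0.124]
tool_rot: [3.142, -0.0, -3.059]
force: [1.3, -0.6, 0.2]
grip_width: 0.0001
finger_force: 0.5
```

Request:
apply_moves(claw=[0,0,0], xyz=[[0.004,0,0],[0.004,0,0],[0.003,0,0]], twist=[[0,0,0],[0,0,0],[0,0,0]])

```text
clock: 6.35
position: [0.5086, -0.1847, 0.1246]
tool_rot: [-3.141, 0.0, -3.059]
force: [1.0, -1.0, 0.0]
grip_width: 0.0002
finger_force: 0.4
```

Request:
apply_moves(claw=[0,0,0], xyz=[[0.003,0,0],[0.002,0,0],[0.002,0,0]], twist=[[0,0,0],[0,0,0],[0,0,0]])

```text
clock: 6.65
position: [0.5016, -0.1852, 0.1246]
tool_rot: [-3.142, 0.0, -3.059]
force: [0.9, -0.1, -0.5]
grip_width: 0.0001
finger_force: 0.3
```

Request:
apply_moves(claw=[0,0], xyz=[[0.002,0,0],[0.002,0,0]], twist=[[0,0,0],[0,0,0]])

```text
clock: 6.85
position: [0.5003, -0.1854, 0.1253]
tool_rot: [-3.14, 0.005, -3.059]
force: [18.7, 3.0, 1.5]
grip_width: 0.0
finger_force: 7.7
```

Request:
apply_moves(claw=[0,0,0,0.055,0.055,0.055,0.055,0.055,0.055], xyz=[[-0.006,0,0],[-0.006,0,0],[0,0,-0.015],[0,0,-0.03],[0,0,-0.03],[0,0,-0.03],[0,0,-0.03],[0,0,-0.03],[0,0,0]], twist=[[0,0,0],[0,0,0],[0,0,0],[0,0,0],[0,0,0],[0,0,0],[0,0,0],[0,0,0],[0,0,0]])

```text
clock: 7.75
position: [0.5109, -0.1852, 0.2927]
tool_rot: [-3.14, 0.004, -3.06]
force: [-0.3, -0.1, -0.3]
grip_width: 0.0553
finger_force: 0.0
```

Run:
```python
from h import *
np.set_printoptions(precision=4,suppress=True)
W=cam("wrist");save(W,"w1.png"); V=W["view"];print("campos",-V[:3,:3].T@V[:3,3])
for c in ["wrist","scene","side"]:
    f=W if c=="wrist" else cam(c)
    if c!="wrist": save(f,c+"2.png")
    for q in ["black_knob","wide_bin_pull"]: print(c,q,[(np.round(d["position"],3),round(d["score"],2),proj(f,d["position"])[0].round()) for d in bot.find_in(c,q)])
s,p,r=state(); print(np.round(s["qpos"],3),p,s["force"])
```

```text
campos [ 0.4414 -0.1908  0.4348]
wrist black_knob [(array([ 0.543, -0.189,  0.089]), 0.65, array([314., 235.]))]
wrist wide_bin_pull [(array([ 0.541, -0.179,  0.098]), 0.83, array([326., 237.]))]
scene black_knob [(array([ 0.548, -0.197,  0.088]), 0.72, array([306., 205.])), (array([ 0.596, -0.191,  0.099]), 0.6, array([317., 189.]))]
scene wide_bin_pull [(array([ 0.569, -0.188,  0.095]), 0.9, array([308., 196.]))]
side black_knob [(array([ 0.543, -0.194,  0.09 ]), 0.58, array([262., 187.]))]
side wide_bin_pull [(array([ 0.56 , -0.174,  0.092]), 0.68, array([257., 177.]))]
[-0.126  0.36   0.485  1.768 -0.189  1.062  2.078] [ 0.5095 -0.1845  0.289 ] [-0.7913 -0.3202 -0.6574]
```

View pics/w1.png

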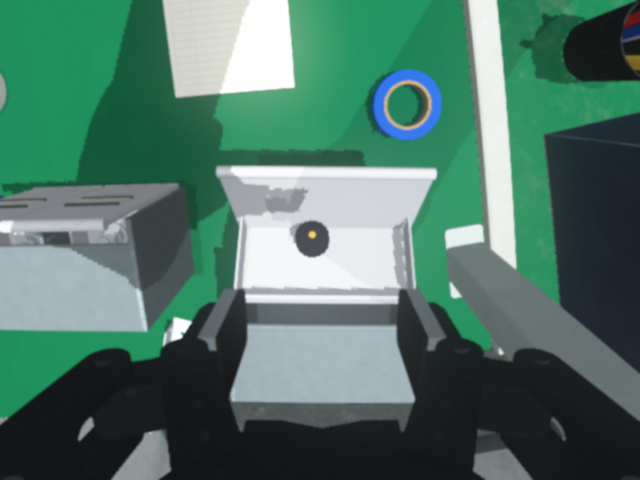

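The wrist picture shows the bin open. The knob sits at (312,237) against the panel crease, upright, with a gold dot on top. The rolled edge runs (218,172) to (437,172). The tape roll (407,104) is clear.

```bash
cat >> h.py <<'E'
psi=.082; fx=np.array([np.cos(psi),np.sin(psi),0]); fy=np.array([-np.sin(psi),np.cos(psi),0])
def frame(th): return np.array([0,0,1])*np.cos(th)-fx*np.sin(th), fx*np.cos(th)+np.array([0,0,1])*np.sin(th)
def rayplane(f,uv,P0,n):
    a=ray(f,uv,0.);V=f["view"];c=-V[:3,:3].T@V[:3,3];d=a-c
    return c+d*((P0-c)@n)/(d@n)
E
python3 - <<'E'
from h import *
np.set_printoptions(precision=4,suppress=True)
W=cam("wrist");A=cam("scene");B=cam("side")
e=[ray(W,u,.137) for u in((218,172),(437,172))]; m=np.mean(e,0); d=e[1]-e[0]
print(e,m,np.linalg.norm(d),"psi",np.arctan2(-d[0],d[1]))
n,t=frame(.7)
H=m-.155*n; H[2]=.018; print("H",H)
for H in (H,np.array([.577,-.180,.018])):
  for f,uv in((W,(312,235)),(A,(306,204)),(B,(262,186))):
    P=rayplane(f,uv,H+.080*n,n); print("top",P,"u",(P-H)@t,"y",(P-H)@fy,"base",P-.02*n)
# black blob centroid
g=cv2.cvtColor(W["img"],cv2.COLOR_RGB2GRAY)[205:265,280:350]; mk=(g<75).astype(np.uint8); _,_,st,ct=cv2.connectedComponentsWithStats(mk); print(st,ct+[280,205])
E
```

```text
[array([ 0.4851, -0.2596,  0.137 ]), array([ 0.4724, -0.1056,  0.137 ])] [ 0.4788 -0.1826  0.137 ] 0.1544452258192937 psi 0.0820682943678598
H [ 0.5783 -0.1744  0.018 ]
top [ 0.5396 -0.1899  0.089 ] u 0.015293961118904135 y -0.01231618732610165 base [ 0.5524 -0.1889  0.0737]
top [ 0.5459 -0.1986  0.0937] u 0.022576974043751575 y -0.021489450878821738 base [ 0.5587 -0.1976  0.0784]
top [ 0.5439 -0.1931  0.0924] u 0.02050945701546281 y -0.01579444167695307 base [ 0.5567 -0.192   0.0771]
top [ 0.5393 -0.19    0.0902] u 0.017129208242017455 y -0.006826102282272203 base [ 0.5521 -0.1889  0.0749]
top [ 0.5452 -0.1992  0.0945] u 0.02384395745312364 y -0.016576176559697703 base [ 0.558  -0.1982  0.0793]
top [ 0.5433 -0.1934  0.0934] u 0.021999223161042677 y -0.010637134856440203 base [ 0.5561 -0.1924  0.0781]
[[   0    0   70   60 4200]] [[314.5 234.5]]
```

Request:
apply_moves(claw=[0.055,0.055,0.055,0.055,0.055,0.055], xyz=[[0,0,0],[0,0,0],[0.0025,-0.0027,0.032],[0.0025,-0.0027,0.032],[0.0022,-0.0026,0.031],[0,0,0]], twist=[[0,-0.1,0],[0,-0.1,0],[0,0,0],[0,0,0],[0,0,0],[0,0,0]])

```text
clock: 8.95
position: [0.5207, -0.1912, 0.1919]
tool_rot: [3.14, 0.195, -3.06]
force: [0.4, -0.2, 1.2]
grip_width: 0.0549
finger_force: 0.0
```

Run:
```python
from h import *
np.set_printoptions(precision=4,suppress=True)
W=cam("wrist");save(W,"w2.png")
print([(np.round(d["position"],4),round(d["score"],2),proj(W,d["position"])[0].round()) for d in bot.find_in("wrist","black_knob")])
s,p,r=state(); print(p,s["tool_rot"],np.round(s["qpos"],3))
ps=[]
for i in range(4):
    cam("wrist"); ps.append(bot.observe()["position"])
p=np.mean(ps,0);print(np.array(ps),p)
T=np.array([.5472,-.190,.0789]); print("to grasp",r.inv().apply(T-p)); print(proj(W,[T,[.540,-.1905,.0898]]))
```

```text
[(array([ 0.5451, -0.1897,  0.0878]), 0.83, array([320., 237.]))]
[ 0.522  -0.1919  0.1955] [-3.1416  0.1994 -3.0601] [-0.01   0.403  0.388  1.988 -0.396  0.63   2.292]
[[ 0.5224 -0.1919  0.1962]
 [ 0.5226 -0.1918  0.1966]
 [ 0.5227 -0.1917  0.1966]
 [ 0.5227 -0.1916  0.1965]] [ 0.5226 -0.1918  0.1965]
to grasp [-0.0009 -0.0002  0.1201]
[[319.6113 232.984 ]
 [319.7076 230.5516]]
```

View pics/w2.png

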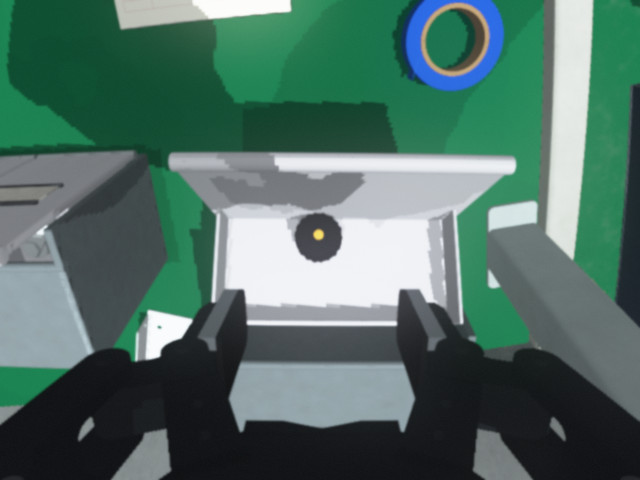

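The knob's gold dot is at (319,235), about 2.5 mm further from the panel than predicted; I correct for that and descend along the tool axis.

Request:
apply_moves(claw=[0.055,0.055,0.055,0.055,0.055,0.055,0.055,0.055,0.055], xyz=[[-0.003,0,0.02],[0,0,0.025],[0,0,0.025],[0,0,0.02],[0,0,0.015],[0,0,0.008],[0,0,0.006],[0,0,0],[0,0,0]], twist=[[0,0,0],[0,0,0],[0,0,0],[0,0,0],[0,0,0],[0,0,0],[0,0,0],[0,0,0],[0,0,0]])

```text
clock: 10.15
position: [0.5488, -0.1896, 0.0796]
tool_rot: [-3.141, 0.201, -3.06]
force: [0.5, -0.1, -0.5]
grip_width: 0.0546
finger_force: 0.0
```

Run:
```python
from h import *
np.set_printoptions(precision=4,suppress=True)
W=cam("wrist")
cv2.imwrite("pics/w3.png",cv2.resize(W["img"][100:400,120:520],None,fx=1.5,fy=1.5)[:,:,::-1])
s,p,r=state(); print(p,s["force"],s["moment"])
```

```text
[ 0.5488 -0.1895  0.0796] [0.6849 0.3977 0.7172] [-0.0092  0.2097  0.0168]
```

View pics/w3.png

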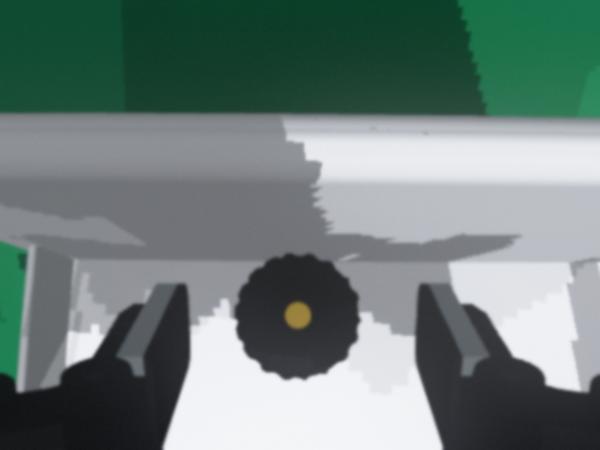

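Fingers flank the knob (dot at (298,315) in the crop, tips at x=188 and 417), nearly centred. I'll check the tip depth against the calibration before closing.

Run:
```python
from h import *
np.set_printoptions(precision=4,suppress=True)
W=cam("wrist"); s,p,r=state(); print(W["vfov"])
for dz in (0,-.004,-.008,-.012):
    print(dz,proj(W,p+r.apply([[.011,.0273,dz],[.011,-.0273,dz],[-.011,.0273,dz],[-.011,-.0273,dz]])).round(1).tolist())
n,t=frame(.7)
H=np.array([.5777,-.1772,.018])
for w in (.075,.08,.085):
    P=rayplane(W,(318.7,310),H+w*n,n); 
    a=np.linspace(0,6.28,13); c=proj(W,P+.015*(np.cos(a)[:,None]*t+np.sin(a)[:,None]*fy)); print(w,P,(P-H)@t,(P-H)@fy,c.min(0),c.max(0), "tool",r.inv().apply(P-p))
print("seen knob", 120+236/1.5,120+360/1.5,100+252/1.5,100+378/1.5)
```

```text
59.50255491352263
0 [[396.5, 279.8], [247.1, 279.9], [393.4, 333.4], [250.2, 333.5]]
-0.004 [[398.4, 284.1], [245.2, 284.2], [395.2, 338.7], [248.5, 338.9]]
-0.008 [[400.4, 288.5], [243.2, 288.7], [397.0, 344.3], [246.7, 344.5]]
-0.012 [[402.6, 293.2], [241.1, 293.4], [398.9, 350.2], [244.8, 350.4]]
0.075 [ 0.5444 -0.191   0.0871] 0.01826359223412675 -0.010974326751287747 [276.0419 267.654 ] [361.3719 353.8434] tool [ 0.003  -0.0011 -0.0083]
0.08 [ 0.5413 -0.1912  0.0911] 0.018467780023466097 -0.01094391302373912 [274.5677 266.2162] [362.847  355.3862] tool [ 0.0052 -0.0011 -0.0127]
0.085 [ 0.5383 -0.1914  0.095 ] 0.01867196781280548 -0.010913499296190494 [272.9881 264.6776] [364.4277 357.0415] tool [ 0.0075 -0.001  -0.0172]
seen knob 277.33333333333337 360.0 268.0 352.0
```

Request:
apply_moves(claw=[0.055,0.055,0.04,0.02,0.01,0.01,0.01,0.01], xyz=[[0,-0.001,0.002],[0,0,0],[0,0,0],[0,0,0],[0,0,0],[0,0,0],[0,0,0],[0,0,0]], twist=[[0,0,0],[0,0,0],[0,0,0],[0,0,0],[0,0,0],[0,0,0],[0,0,0],[0,0,0]], force=30)

```text
clock: 11.05
position: [0.549, -0.1904, 0.0772]
tool_rot: [-3.142, 0.2, -3.06]
force: [-2.5, 0.7, 5.3]
grip_width: 0.0281
finger_force: 29.3
```

Request:
apply_moves(claw=[0.01,0.01,0.01,0.01,0.01,0.01,0.01,0.01,0.01], xyz=[[0,0,-0.004],[0,0,-0.012],[0,0,-0.02],[0,0,-0.025],[0,0,-0.025],[0,0,-0.025],[0,0,-0.025],[0,0,-0.025],[0,0,0]], twist=[[0,0,0],[0,0,0],[0,0,0],[0,0,0],[0,0,0],[0,0,0],[0,0,0],[0,0,0],[0,0,0]])

```text
clock: 11.95
position: [0.5176, -0.1937, 0.2384]
tool_rot: [-3.14, 0.205, -3.06]
force: [0.9, -0.1, -0.4]
grip_width: 0.0277
finger_force: 29.7
```

Run:
```python
from h import *
np.set_printoptions(precision=4,suppress=True)
W=cam("wrist");A=cam("scene");B=cam("side"); s,p,r=state(); print(p,s["tool_rot"],s["grip_width"],s["finger_force"],np.round(s["qpos"],3))
pa=proj(A,p)[0].astype(int);pb=proj(B,p)[0].astype(int)
im=[W["img"][190:390,220:420]]+[f["img"][max(q[1]-40,0):,q[0]-40:][:80,:80] for f,q in((A,pa),(B,pb))]
cv2.imwrite("pics/w4.png",np.hstack([cv2.resize(x,(260,260),interpolation=cv2.INTER_CUBIC) for x in im])[:,:,::-1])
for q in("wide_bin","tape_roll"): print(q,[(np.round(d["position"],3),round(d["score"],2)) for d in bot.find_in("side",q)])
```

```text
[ 0.517  -0.1927  0.2348] [ 3.1414  0.2001 -3.0592] 0.02828624866590359 29.64024641434662 [-0.047  0.342  0.433  1.959 -0.347  0.716  2.25 ]
wide_bin [(array([ 0.562, -0.18 ,  0.091]), 0.62)]
tape_roll [(array([ 0.425, -0.111,  0.017]), 0.57)]
```

View pics/w4.png

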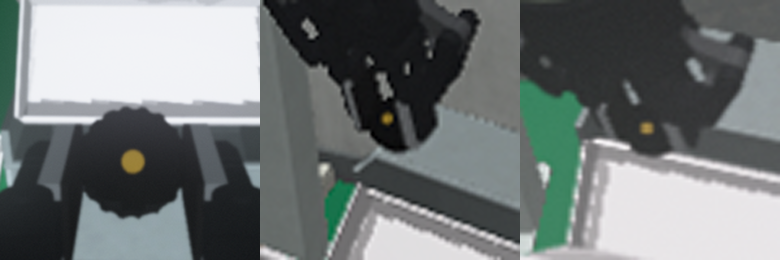

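The knob is held (gold dot at (132,161) in the wrist crop, pointing up out of the fingers) and the bin is still open. Now carry it to above the pad, turn to relieve joint 7, and tilt the tool +0.7 to bring the knob upright.

Request:
apply_moves(claw=[0.01,0.01,0.01,0.01,0.01,0.01,0.01,0.01,0.01,0.01,0.01,0.01,0.01], xyz=[[0.0244,-0.0124,-0.0079],[0.0244,-0.0124,-0.0079],[0.0244,-0.0124,-0.0079],[0.0244,-0.0124,-0.0079],[0.0244,-0.0124,-0.0079],[0.0244,-0.0124,-0.0079],[0.0244,-0.0124,-0.0079],[0,0,0],[0,0,0],[0,0,0],[0,0,0],[0,0,0],[0,0,0]], twist=[[0,0,0],[0,0,0],[0,0,0],[0,0,0],[0,0,0],[0,0,0],[0,0,0],[0.024,0,0.118],[0.024,0,0.118],[0.024,0,0.118],[0.024,0,0.118],[0.024,0,0.118],[0,0,0]])

```text
clock: 13.5
position: [0.3569, -0.2876, 0.2529]
tool_rot: [3.141, 0.198, 2.62]
force: [1.0, 0.0, -0.1]
grip_width: 0.0276
finger_force: 29.7
```

Request:
apply_moves(claw=[0.01,0.01,0.01,0.01,0.01,0.01,0.01], xyz=[[0,0,0],[0,0,0],[0,0,0],[0,0,0],[0,0,0],[0,0,0],[0,0,0]], twist=[[0,0.14,0],[0,0.14,0],[0,0.14,0],[0,0.14,0],[0,0.14,0],[0,0,0],[0,0,0]])

```text
clock: 14.2
position: [0.3566, -0.2884, 0.2522]
tool_rot: [3.138, -0.501, 2.625]
force: [-0.9, -0.3, 0.3]
grip_width: 0.0278
finger_force: 29.8
```

Run:
```python
from h import *
np.set_printoptions(precision=4,suppress=True)
A=cam("scene");B=cam("side"); s,p,r=state(); print(p,r.as_matrix(),s["grip_width"],s["finger_force"],np.round(s["qpos"],3))
im=[]
for f in (A,B):
    q=proj(f,p)[0].astype(int); im.append(f["img"][q[1]-50:q[1]+50,q[0]-50:q[0]+50]); print(q)
cv2.imwrite("pics/w5.png",np.hstack([cv2.resize(x,(400,400),interpolation=cv2.INTER_CUBIC) for x in im])[:,:,::-1])
K=p+r.apply([-.0047,0,.0024]); print("base",K,"knob axis",r.apply([np.sin(.5),0,-np.cos(.5)]))
print(r.inv().apply(np.array([.3465,-.294,.012])-K))
for c in("scene","side"): print([(np.round(d["position"],4),round(d["score"],2)) for d in bot.find_in(c,"tally_pad")])
```

```text
[ 0.3564 -0.2883  0.2537] [[-0.7631  0.4962 -0.414 ]
 [ 0.4349  0.8682  0.2391]
 [ 0.4781  0.0024 -0.8783]] 0.027911830320705853 29.750765691278502 [ 0.284  0.552  0.385  1.665 -0.13   1.46   1.767]
[272 212]
[260 240]
base [ 0.359  -0.2897  0.2494] knob axis [-0.0025 -0.0013  1.    ]
[-0.1058 -0.0105  0.2126]
[(array([ 0.3426, -0.2952,  0.0127]), 0.74)]
[(array([ 0.3418, -0.2881,  0.006 ]), 0.66)]
```

View pics/w5.png

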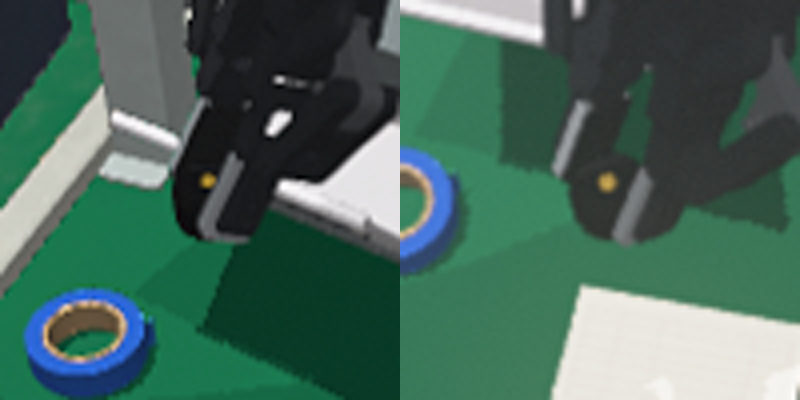

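Gold dot at (208,181) in the scene half and (607,182) in the side half, the knob looks about upright. I check the dot's 3D position against the model.

Run:
```python
from h import *
np.set_printoptions(precision=4,suppress=True)
A=cam("scene");B=cam("side"); s,p,r=state()
u,v=(274,207.25),(261.75,235.5)
x=[cv2.undistortPoints(np.array([[w]],float),f["K"],f["D"])[0,0] for f,w in((A,u),(B,v))]
X=cv2.triangulatePoints(S@A["view"][:3],S@B["view"][:3],x[0],x[1]); X=(X[:3]/X[3])[:,0]
K=p+r.apply([-.0047,0,.0024]); print("tri",X,"model",K+[0,0,.02],proj(A,K+[0,0,.02]),proj(B,K+[0,0,.02]), u,v)
for d in (.235,.26): 
  print(r.inv().apply(np.array([.345,-.293,.252-d+.0])-K))
print("K",K,"p",p, "down in tool",r.inv().apply([0,0,-1]), "xy in tool", r.inv().apply(np.array([.345,-.293,K[2]])-K))
```

```text
tri [ 0.3599 -0.2898  0.2634] model [ 0.3593 -0.2896  0.2699] [[273.2475 204.2558]] [[260.8979 233.7223]] (274, 207.25) (261.75, 235.5)
[-0.102  -0.0105  0.2096]
[-0.1139 -0.0105  0.2316]
K [ 0.3593 -0.2896  0.2499] p [ 0.3567 -0.2881  0.2542] down in tool [-0.4781 -0.0017  0.8783] xy in tool [ 0.0094 -0.0101  0.0051]
```

Request:
apply_moves(claw=[0.01,0.01,0.01,0.01,0.01,0.01,0.01,0.01,0.01,0.01,0.01,0.01], xyz=[[0.0094,-0.0101,0.0051],[-0.0143,0,0.0263],[-0.0143,0,0.0263],[-0.0143,0,0.0263],[-0.0143,0,0.0263],[-0.0143,0,0.0263],[-0.0143,0,0.0263],[-0.012,0,0.022],[-0.0048,0,0.0088],[-0.0024,0,0.0044],[0,0,0],[0,0,0]], twist=[[0,0,0],[0,0,0],[0,0,0],[0,0,0],[0,0,0],[0,0,0],[0,0,0],[0,0,0],[0,0,0],[0,0,0],[0,0,0],[0,0,0]])

```text
clock: 15.7
position: [0.3424, -0.2916, 0.0347]
tool_rot: [3.141, -0.499, 2.622]
force: [-1.4, -0.0, -0.9]
grip_width: 0.0279
finger_force: 29.8
```

Request:
apply_moves(claw=[0.01,0.01,0.01,0.01], xyz=[[-0.0014,0,0.0026],[-0.0014,0,0.0026],[0,0,0],[0,0,0]], twist=[[0,0,0],[0,0,0],[0,0,0],[0,0,0]])

```text
clock: 16.1
position: [0.342, -0.2912, 0.0279]
tool_rot: [3.141, -0.501, 2.622]
force: [0.6, 0.5, 0.1]
grip_width: 0.0281
finger_force: 29.8
```

Request:
apply_moves(claw=[0.01,0.01,0.01,0.01], xyz=[[-0.001,0,0.0018],[-0.001,0,0.0018],[0,0,0],[0,0,0]], twist=[[0,0,0],[0,0,0],[0,0,0],[0,0,0]])

```text
clock: 16.5
position: [0.342, -0.2912, 0.0237]
tool_rot: [3.141, -0.501, 2.622]
force: [-0.8, 0.2, -0.5]
grip_width: 0.0284
finger_force: 29.8
```

Request:
apply_moves(claw=[0.01,0.01,0.01], xyz=[[-0.001,0,0.0018],[0,0,0],[0,0,0]], twist=[[0,0,0],[0,0,0],[0,0,0]])

```text
clock: 16.8
position: [0.3421, -0.2912, 0.0216]
tool_rot: [3.141, -0.501, 2.622]
force: [0.3, 0.1, -0.4]
grip_width: 0.028
finger_force: 29.8
```

Run:
```python
from h import *
np.set_printoptions(precision=4,suppress=True)
A=cam("scene");B=cam("side"); s,p,r=state(); print(p,s["force"],s["clock"])
im=[]
for f in (A,B):
    q=proj(f,p)[0].astype(int); im.append(f["img"][q[1]-50:q[1]+50,q[0]-50:q[0]+50]); print(q)
    g=f["img"][q[1]-20:q[1]+10,q[0]-20:q[0]+20].astype(int); m=(g[...,0]-g[...,2]>50)&(g[...,0]>110); y,x=np.nonzero(m); print("gold",x.mean()+q[0]-20 if len(x) else 0,y.mean()+q[1]-20 if len(x) else 0,len(x))
    print("pred top",proj(f,[p+r.apply([-.0047,0,.0024])+[0,0,.02]]))
cv2.imwrite("pics/w6.png",np.hstack([cv2.resize(x,(400,400),interpolation=cv2.INTER_CUBIC) for x in im])[:,:,::-1])
```

```text
[ 0.3421 -0.2912  0.0217] [ 0.243  -0.7181  0.2059] 16.9
[280 307]
gold 281.8333333333333 303.1666666666667 6
pred top [[281.3505 302.2819]]
[272 304]
gold 273.3636363636364 300.90909090909093 11
pred top [[273.385  300.6089]]
```

View pics/w6.png

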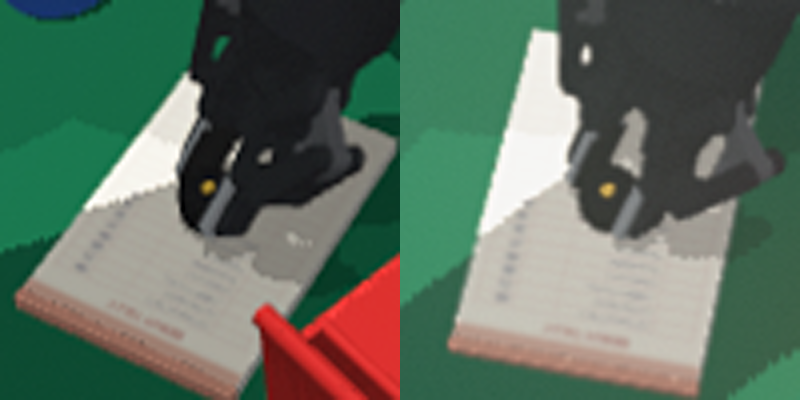

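The knob is upright just over the middle of the pad, gold dot about (207,187) and (607,190), matching the model within 1 px. I keep lowering in small steps until the force shows contact.

Request:
apply_moves(claw=[0.01,0.01,0.01,0.01], xyz=[[-0.0007,0,0.0013],[-0.0007,0,0.0013],[0,0,0],[0,0,0]], twist=[[0,0,0],[0,0,0],[0,0,0],[0,0,0]])

```text
clock: 17.3
position: [0.342, -0.2912, 0.0187]
tool_rot: [3.141, -0.501, 2.622]
force: [-0.6, -0.3, -0.3]
grip_width: 0.0278
finger_force: 29.8
```

Request:
apply_moves(claw=[0.01,0.01,0.01], xyz=[[-0.0005,0,0.0009],[0,0,0],[0,0,0]], twist=[[0,0,0],[0,0,0],[0,0,0]])

```text
clock: 17.6
position: [0.3421, -0.2912, 0.0177]
tool_rot: [3.141, -0.501, 2.622]
force: [1.0, 0.6, -0.3]
grip_width: 0.0281
finger_force: 29.8
```

Request:
apply_moves(claw=[0.01,0.01,0.01], xyz=[[-0.0005,0,0.0009],[0,0,0],[0,0,0]], twist=[[0,0,0],[0,0,0],[0,0,0]])

```text
clock: 17.9
position: [0.3421, -0.2912, 0.0166]
tool_rot: [3.141, -0.501, 2.622]
force: [0.4, -0.2, -0.3]
grip_width: 0.0278
finger_force: 29.8
```

Request:
apply_moves(claw=[0.01,0.01,0.01], xyz=[[-0.0005,0,0.0009],[0,0,0],[0,0,0]], twist=[[0,0,0],[0,0,0],[0,0,0]])

```text
clock: 18.2
position: [0.3421, -0.2912, 0.0156]
tool_rot: [3.141, -0.501, 2.622]
force: [-0.3, -0.6, 0.0]
grip_width: 0.0277
finger_force: 29.8
```

Request:
apply_moves(claw=[0.01,0.01,0.01], xyz=[[-0.0005,0,0.0009],[0,0,0],[0,0,0]], twist=[[0,0,0],[0,0,0],[0,0,0]])

```text
clock: 18.5
position: [0.3421, -0.2912, 0.0146]
tool_rot: [3.141, -0.501, 2.622]
force: [-0.2, 0.3, -1.2]
grip_width: 0.0282
finger_force: 29.8
```

Request:
apply_moves(claw=[0.01,0.01,0.01], xyz=[[-0.0005,0,0.0009],[0,0,0],[0,0,0]], twist=[[0,0,0],[0,0,0],[0,0,0]])

```text
clock: 18.8
position: [0.3421, -0.2912, 0.0141]
tool_rot: [3.141, -0.501, 2.622]
force: [0.9, 0.8, 13.0]
grip_width: 0.028
finger_force: 30.7
```

Request:
apply_moves(claw=[0.01,0.01,0.01], xyz=[[-0.0003,0,0.0005],[0,0,0],[0,0,0]], twist=[[0,0,0],[0,0,0],[0,0,0]])

```text
clock: 19.1
position: [0.3421, -0.2913, 0.0141]
tool_rot: [3.141, -0.501, 2.622]
force: [0.1, 0.9, 22.3]
grip_width: 0.0278
finger_force: 31.5
```

Contact at 22 N. Ease off slightly, open gradually, then withdraw along the tool axis.

Request:
apply_moves(claw=[0.01,0.01,0.026,0.03,0.035,0.045,0.06,0.06], xyz=[[0.0004,0,-0.0007],[0,0,0],[0,0,0],[0,0,0],[0,0,0],[0,0,0],[0,0,0],[0,0,0]], twist=[[0,0,0],[0,0,0],[0,0,0],[0,0,0],[0,0,0],[0,0,0],[0,0,0],[0,0,0]], force=20)

```text
clock: 19.9
position: [0.3421, -0.2912, 0.0137]
tool_rot: [3.141, -0.501, 2.622]
force: [0.7, -0.8, 0.7]
grip_width: 0.06
finger_force: 0.0
```

Request:
apply_moves(claw=[0.06,0.06,0.06,0.06,0.06,0.06,0.06,0.06,0.06], xyz=[[0,0,-0.008],[0,0,-0.015],[0,0,-0.02],[0,0,-0.025],[0,0,-0.025],[0,0,-0.025],[0,0,-0.025],[0,0,-0.025],[0,0,0]], twist=[[0,0,0],[0,0,0],[0,0,0],[0,0,0],[0,0,0],[0,0,0],[0,0,0],[0,0,0],[0,0,0]])

```text
clock: 20.8
position: [0.4139, -0.3327, 0.1638]
tool_rot: [3.141, -0.496, 2.622]
force: [0.2, -0.3, 0.4]
grip_width: 0.0601
finger_force: 0.0
```

Run:
```python
from h import *
np.set_printoptions(precision=4,suppress=True)
s,p,r=state(); print(p,s["force"],s["clock"])
for c in("scene","side","wrist"):
    f=cam(c); save(f,c+"9.png"); 
    for q in("black_knob","tally_pad","tape_roll","label_roll","wide_bin_pull","narrow_bin_l"): print(c,q,[(np.round(d["position"],3),round(d["score"],2)) for d in bot.find_in(c,q)])
    x0,y0=proj(f,[.345,-.293,.032])[0].astype(int); g=f["img"][max(y0-60,0):y0+60,max(x0-60,0):x0+60].astype(int)
    m=(((g[...,0]-g[...,2])>60)&(g[...,0]>140)&(g[...,1]>90)).astype(np.uint8); n,_,st,ct=cv2.connectedComponentsWithStats(m)
    for i in range(1,n): print("gold",st[i,4],ray(f,ct[i]+[max(x0-60,0),max(y0-60,0)],.032))
    print("exp px",proj(f,[[.345,-.293,.032]]))
```

```text
[ 0.4139 -0.3327  0.1638] [ 0.1555 -0.2768  0.4013] 20.8
scene black_knob [(array([ 0.343, -0.297,  0.026]), 0.53)]
scene tally_pad [(array([ 0.337, -0.298,  0.014]), 0.83)]
scene tape_roll [(array([ 0.425, -0.111,  0.021]), 0.63), (array([ 0.536, -0.455,  0.103]), 0.47)]
scene label_roll [(array([ 0.428, -0.561,  0.031]), 0.67), (array([ 0.425, -0.114,  0.025]), 0.56)]
scene wide_bin_pull [(array([ 0.56 , -0.162,  0.094]), 0.96)]
scene narrow_bin_l [(array([ 0.538, -0.448,  0.104]), 0.84), (array([ 0.231, -0.457,  0.106]), 0.78), (array([ 0.21 , -0.537,  0.11 ]), 0.77), (array([ 0.529, -0.379,  0.088]), 0.67), (array([ 0.56 , -0.158,  0.095]), 0.6)]
gold 8 [ 0.4005 -0.1136  0.032 ]
gold 3 [ 0.4301 -0.1379  0.032 ]
gold 2 [ 0.4205 -0.1423  0.032 ]
gold 2 [ 0.4017 -0.1337  0.032 ]
gold 4 [ 0.3418 -0.2949  0.032 ]
gold 3 [ 0.2486 -0.2619  0.032 ]
gold 1 [ 0.249  -0.2673  0.032 ]
gold 1 [ 0.2496 -0.2718  0.032 ]
gold 2 [ 0.2515 -0.2762  0.032 ]
gold 1 [ 0.2533 -0.2806  0.032 ]
gold 2 [ 0.3076 -0.3541  0.032 ]
gold 2 [ 0.2531 -0.2857  0.032 ]
gold 1 [ 0.2535 -0.2952  0.032 ]
gold 1 [ 0.2
[... 1113 characters left out ...]
1 [ 0.2523 -0.2538  0.032 ]
gold 1 [ 0.311  -0.4195  0.032 ]
gold 1 [ 0.2537 -0.2632  0.032 ]
gold 1 [ 0.2571 -0.2835  0.032 ]
gold 2 [ 0.3034 -0.4173  0.032 ]
gold 1 [ 0.2604 -0.3036  0.032 ]
gold 1 [ 0.265  -0.3329  0.032 ]
gold 2 [ 0.2692 -0.361   0.032 ]
gold 2 [ 0.2746 -0.4065  0.032 ]
exp px [[273.8698 301.5042]]
wrist black_knob [(array([ 0.347, -0.294,  0.022]), 0.63)]
wrist tally_pad [(array([ 0.353, -0.294,  0.009]), 0.75)]
wrist tape_roll [(array([ 0.428, -0.117,  0.018]), 0.9)]
wrist label_roll []
wrist wide_bin_pull [(array([ 0.495, -0.216,  0.122]), 0.59)]
wrist narrow_bin_l [(array([ 0.242, -0.422,  0.114]), 0.58)]
gold 55 [ 0.3459 -0.2932  0.032 ]
exp px [[320.9797 206.3996]]
```

```bash
python3 -c "
from workcell import bot
print(bot.job_done())"
```

```text
the job is handed in; nothing more can be done
None
```

I handed the job in at about 21 s: the wide bin is open against its stop, and the black knob stands upright within about 3 mm of the note pad's middle. The narrow bins and both rolls show no movement in the final camera check.

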